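# Swing the bench magnifier over the board with the capacitors

### The arm

A 6-joint arm with a two-finger parallel gripper is mounted at the origin on the work surface. World frame = base frame: x ahead of the robot, y to its left, z up, the work surface at z = 0. Lengths are in mm, angles in rad, forces in N, time in s.
With the tool pointing down it reaches from about 350 to 975 mm from the base axis. Payload 7.1 kg.
Tool frame: the origin (TCP) lies between the finger pads; the fingertips stand 17 mm ahead of it and the grasp point (between the pads) lies 2 mm behind it; z points along the fingers, y is the line along which they close (so a half turn about z gives the same grasp; the last joint's range is limited). The gripper opens to 88 mm and grips with 3 to 60 N. Pads are 20 mm wide; open, the fingers measure 115 mm over their backs; the gripper's body (75 mm by 178 mm) begins 61 mm behind the grasp point.
Start: joints at [-0.019, 0.423, 1.63, -0, 1.089, -0.019], TCP at [624.984, 0.026, 209.675] pointing down, gripper open.
Joint ranges: [-3, 3], [-0.9, 2.11], [0.09, 2.58], [-1.31, 4.45], [0.11, 2.69], [-2.54, 2.54]. Speed limits (rad/s): [2.39, 2.39, 3.01, 3.14, 3.14, 3.14].

### API

Orientations are given as a rotation vector (axis times angle).
In Python, from workcell import ctrl, cam gives the robot as it stands (ctrl), with the cameras (cam).
- The arm moves only by the shell command python3 jog.py FILE [OPENING], which reads ROWS from the file FILE. ROWS is a JSON object whose key "motion" holds a list of rows, 1 to 5 of them, each of 6 numbers: dx, dy, dz in mm, then a rotation vector rx, ry, rz in rad; each row shifts and turns the commanded pose from where the row before left it, along the tool's axes as they then stand; what a row does not reach is not made up. A row lasts 1/12 s, in which the tool goes at most 41.7 mm and 0.125 rad, less where a joint would pass 70% of its speed; a pose out of reach is approached as far as the arm can. OPENING is the finger opening in mm, set as the command begins (- or left out keeps the last). The fingers move at their own pace and stop on an object; the grip force is fixed at half the most. Time passes only in rows, so rows that do not move let the fingers close. It prints the time, the measured TCP pose, the force, the opening and the grip force at its end. Input that does not fit is refused with a message, and nothing moves.
- ctrl.get_obs(): the state, without advancing time (a new reading comes with each control period).
- cam.get_image(name): name is "scene" or "side" or "wrist"; returns a dict with "img" (384x512x3 uint8, red, green, blue), "fx", "fy", "cx", "cy" (pixels), "R" (3x3) and "t" (3): a world point X has camera coordinates R X + t. Camera axes: x right, y down, z forward; pixel columns grow to the right and rows downward; lengths in mm; the calibration is good to about 2 mm. A picture is of the moment at which its call begins. There is no depth.
- ctrl.close_job(): hands the job in; it is judged then, once.
The state is a dict: "t": time; "qpos": joint angles; "qvel": joint speeds; "joint_torque": joint torques, N m; "ee_pos": TCP position; "orientation": TCP orientation; "ft_force": force on the tool from outside, world axes, zero at the start; "moment": the same for the moment, N m; "width": finger opening in mm; "grasp_force": force on a finger pad.
Only numpy, scipy, OpenCV 4.12 (cv2) and the standard library are available. Lean on these libraries where they do the work, as an engineer would, in place of code of your own. Each camera call takes 0.05 s, during which the arm holds its last target. There are 200 camera calls.

### The job

Swing the bench magnifier's arm round by its grip knob until the lens is centred above the circuit board with the three upright capacitors, then let go so that it stays there. Do not shift that board; the other board, the tape roll and the relay near it are not wanted.

Things in the scene. Friction and masses are not known exactly. Their poses are not given: they have to be found in the camera images.
- magnifier_arm (a joint): Angle of the magnifier's level arm about its upright post, rad, counter-clockwise positive from above, range -1.7 to 1.7. Stiff: about 1.5 N at the knob moves it, and it stays where released. At 0 it points roughly to the robot (foot turned up to 0.2 rad). Starts near 0, between the four things standing below the lens's path.
- lens (a point): Centre of the round glass lens (98 mm over its grey rim, 14 mm thick) on the steel arm, 178 mm above the desk. The post's axis lies 180 mm from here along this point's +x; -x points out to the knob. The post (18 mm thick, 32 mm hub up to 193 mm high) stands on a round grey foot 130 mm across, 18 mm high.
- knob (a point): Upright black grip knob, a 16 mm diameter cylinder at the lens rim's outer edge, 236 mm from the post's axis, 56 mm out from the lens centre. This point is on its axis, 210 mm above the desk; knob top at 227 mm, foot at 182 mm. Turns with the arm; same axes as the lens. Clear all round and above.
- board: Loose green circuit board, 64 x 50 mm, with a row of three upright black capacitors (16 mm diameter, silver tops 39 mm above the desk). Origin: centre of its underside, on the desk; x along the row. Stands at one of four places round the post, within 9 mm of the lens's circle; the others hold a like board with a square transformer, a tape roll and a black relay.

How it is judged (in metres and radians):
At the end, for the whole second after the job is handed in: The lens centre is within 25 mm, horizontally, of the centre of the board with the three capacitors, the arm is at rest, and the board is within 15 mm of where it stood (horizontal distance between lens and board below 0.025 m and velocity of joint magnifier_arm between -0.05 and 0.05 rad/s and distance of board from where it was at the start of the episode below 0.015 m); the robot touches nothing.
It fails at once if the board with the three capacitors is shifted by more than 15 mm (distance of board from where it was at the start of the episode above 0.015 m).
It also fails if it takes over 35 s, if anything falls off the work surface, if the arm or the gripper's body presses on something with over 40 N, if the wrist force passes 120 N, or if a joint passes its speed limit or range.

## Working session

There is one attempt and no reset: what is moved stays moved. The work goes in short steps, Python scripts to look and compute and a shell command to move; the robot and the scene stay as the last step left them, time stands still between calls to the robot, and variables do not carry over. Pictures are saved under pics/ and viewed, at most 10 in all, crops included, and the job is handed in when it is done.

```bash
ls; mkdir -p pics
python3 - <<'E'
from workcell import ctrl, cam
import cv2,numpy as np,pickle
d={}
for n in("scene","side"):
    c=cam.get_image(n);d[n]=c
    cv2.imwrite(f"pics/{n}0.png",c["img"][:,:,::-1]);print(n,c["fx"],c["cx"],c["cy"],(-c["R"].T@c["t"]).round())
pickle.dump(d,open("d0.pkl","wb"))
o=ctrl.get_obs();print(o)
E
```

```text
jog.py
pics
workcell.py
scene 490.3645793384215 253.67098790375326 200.20849657636643 [898. 480. 850.]
side 452.9202568537027 247.77110182797514 188.14019877762323 [ 411. -668.  602.]
{'t': 0.1, 'qpos': array([-1.89896874e-02,  4.23767455e-01,  1.63058025e+00,  1.23917205e-06,
        1.08858999e+00, -1.90078293e-02]), 'qvel': array([ 2.08775054e-05, -3.56910128e-03, -2.83524872e-03,  2.00935813e-03,
        3.45930952e-04, -2.09535806e-04]), 'joint_torque': array([ 6.49496542e-04, -5.45618248e+01, -2.74323839e+01,  6.46709581e-02,
        1.88581715e-02,  1.54216096e-06]), 'ee_pos': array([6.24498906e+02, 4.20355329e-02, 2.08990638e+02]), 'orientation': array([-2.22073601e+00, -2.22077502e+00,  1.46361332e-03]), 'ft_force': array([ 0.54645049,  0.09093495, -0.35281786]), 'moment': array([-0.01124674,  0.02188478,  0.04216461]), 'grasp_force': 0.0, 'width': 87.68488451693945}
```

View pics/scene0.png

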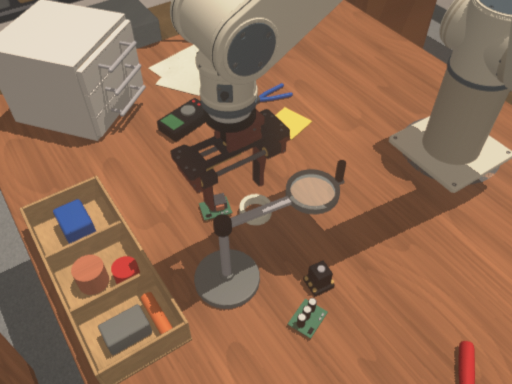

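View pics/side0.png

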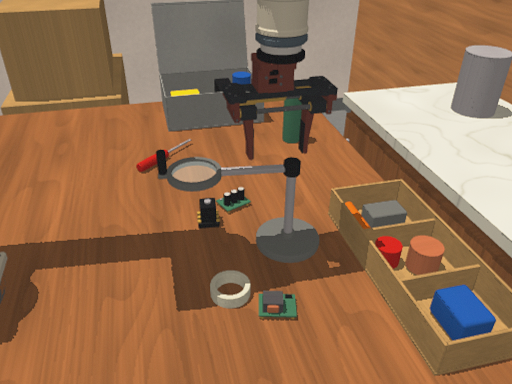

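The scene view shows the knob at (341,170), lens (313,190), post hub (223,225), and capacitor tops around (302–312,302–318). In the side view the knob is at (161,160), lens (194,173), hub (291,167), and capacitors (228–241,190–199). Next I'll refine these and triangulate.

```bash
cat > h.py <<'E'
import cv2,numpy as np
def ray(c,uv):
    d=c["R"].T@np.array([(uv[0]-c["cx"])/c["fx"],(uv[1]-c["cy"])/c["fy"],1.]);return -c["R"].T@c["t"],d/np.linalg.norm(d)
def plane(c,uv,z):
    o,d=ray(c,uv);return o+d*(z-o[2])/d[2]
def tri(c1,p1,c2,p2):
    A=np.zeros((3,3));b=np.zeros(3);L=[ray(c1,p1),ray(c2,p2)]
    for o,d in L:
        P=np.eye(3)-np.outer(d,d);A+=P;b+=P@o
    X=np.linalg.solve(A,b);return X,max(np.linalg.norm((np.eye(3)-np.outer(d,d))@(X-o)) for o,d in L)
def blobs(c,box,fn,mn=4):
    x0,y0,x1,y1=box;im=c["img"][y0:y1,x0:x1];hsv=cv2.cvtColor(im,cv2.COLOR_RGB2HSV).astype(int)
    n,l,s,ce=cv2.connectedComponentsWithStats(fn(hsv).astype(np.uint8),connectivity=4)
    return [(tuple((ce[i]+[x0,y0]).round(1)),s[i,4],tuple(s[i,:4]+[x0,y0,0,0])) for i in range(1,n) if s[i,4]>=mn]
silver=lambda h:(h[...,2]>140)&(h[...,1]<60)
dark=lambda h:(h[...,2]<55)
green=lambda h:(h[...,0]>50)&(h[...,0]<95)&(h[...,1]>60)&(h[...,2]>40)
E
python3 - <<'E'
import pickle;from h import *
d=pickle.load(open("d0.pkl","rb"));s,e=d["scene"],d["side"]
for n,c,B,K,H in(("scene",s,(286,290,330,340),(328,152,352,190),(210,208,236,240)),("side",e,(216,182,254,214),(150,144,172,182),(280,155,304,180))):
    print(n,"caps",blobs(c,B,silver));print(" green",blobs(c,B,green,15));print(" knob",blobs(c,K,dark));print(" hub",blobs(c,H,dark,15))
a=np.hstack([cv2.resize(s["img"][290:340,280:335],None,fx=7,fy=7),cv2.resize(e["img"][175:225,195:255],None,fx=7,fy=7)])
cv2.imwrite("pics/c1.png",a[:,:,::-1])
E
```

```text
scene caps [((np.float64(312.1), np.float64(301.3)), np.int32(37), (np.int64(309), np.int64(298), np.int64(7), np.int64(7))), ((np.float64(306.9), np.float64(308.9)), np.int32(39), (np.int64(304), np.int64(306), np.int64(7), np.int64(7))), ((np.float64(301.3), np.float64(316.6)), np.int32(43), (np.int64(298), np.int64(313), np.int64(8), np.int64(8))), ((np.float64(322.1), np.float64(314.1)), np.int32(8), (np.int64(321), np.int64(313), np.int64(3), np.int64(3))), ((np.float64(319.7), np.float64(318.0)), np.int32(7), (np.int64(319), np.int64(317), np.int64(3), np.int64(3)))]
 green [((np.float64(297.4), np.float64(313.0)), np.int32(100), (np.int64(289), np.int64(300), np.int64(19), np.int64(26))), ((np.float64(312.1), np.float64(321.2)), np.int32(273), (np.int64(298), np.int64(306), np.int64(29), np.int64(32)))]
 knob []
 hub [((np.float64(224.1), np.float64(229.5)), np.int32(118), (np.int64(216), np.int64(222), np.int64(15), np.int64(14)))]
side caps [((np.float64(240.2), np.float64(188.1)), np.int32(14), (np.int64(238), np.int64(187), np.int64(6), np.int64(3))), ((np.float64(233.5), np.float64(191.0)), np.int32(14), (np.int64(231), np.int64(190), np.int64(6), np.int64(3))), ((np.float64(226.7), np.float64(193.9)), np.int32(15), (np.int64(224), np.int64(193), np.int64(6), np.int64(3)))]
 green [((np.float64(232.6), np.float64(203.7)), np.int32(188), (np.int64(217), np.int64(197), np.int64(33), np.int64(14)))]
 knob [((np.float64(161.3), np.float64(162.0)), np.int32(196), (np.int64(157), np.int64(150), np.int64(10), np.int64(25)))]
 hub [((np.float64(291.7), np.float64(166.9)), np.int32(271), (np.int64(284), np.int64(158), np.int64(16), np.int64(19)))]
```

View pics/c1.png

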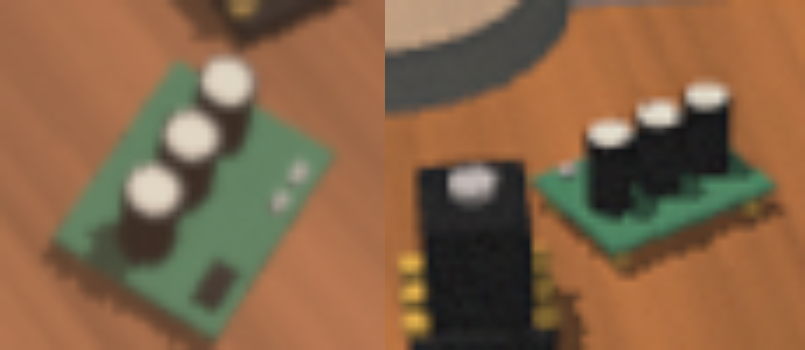

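The crop shows the board's three silver tops on a green plate, with all four corners visible in the scene view and three in the side view. Now I'll compute positions.

Run:
```python
import pickle;from h import *
np.set_printoptions(precision=1,suppress=True)
d=pickle.load(open("d0.pkl","rb"));s,e=d["scene"],d["side"]
T=[tri(s,a,e,b) for a,b in zip([(312.1,301.3),(306.9,308.9),(301.3,316.6)],[(226.7,193.9),(233.5,191),(240.2,188.1)])]
for t in T:print("cap",*t)
C=[(305.7,298.9),(327.6,312.1),(310.7,338.3),(287.4,324.7)]
for z in(0,8,12):
    P=np.array([plane(s,c,z) for c in C]);print(z,P.mean(0),np.linalg.norm(np.roll(P,-1,0)-P,axis=1));
for z in (8,):
    print([plane(s,c,z) for c in C],[plane(e,c,z) for c in((216.4,201),(227.4,211.4),(250.7,201.4))])
# foot (gray ellipses) and knob, hub
h=lambda lo,hi:(lambda h:(h[...,1]<50)&(h[...,2]>lo)&(h[...,2]<hi))
print(blobs(s,(185,240,270,310),h(50,140),300),blobs(e,(245,210,330,265),h(50,140),300))
print(blobs(s,(328,152,356,192),lambda h:h[...,2]<75))
print("knob",*tri(s,(340.8,171),e,(161.3,162)))
print("hub",*tri(s,(223.5,225),e,(291.7,166.9)))
for c,K in((s,(185,155,360,320)),(e,(140,140,325,265))):
    x0,y0,x1,y1=K
    cv2.imwrite(f"pics/z{x0}.png",cv2.resize(c["img"][y0:y1,x0:x1],None,fx=3.5,fy=3.5)[:,:,::-1])
```

```text
cap [563.7 163.9  37.2] 1.0988438471551707
cap [581.1 171.2  37.6] 0.8407201416978978
cap [598.7 178.1  38.2] 0.3730272097001848
0 [575.9 173.6   0. ] [48.9 64.1 49.6 66.2]
8 [578.9 176.5   8. ] [48.4 63.5 49.2 65.5]
12 [580.4 177.9  12. ] [48.2 63.2 48.9 65.2]
[array([557.6, 141.9,   8. ]), array([540.3, 187.1,   8. ]), array([599.1, 211. ,   8. ]), array([618.6, 165.9,   8. ])] [array([543.7, 182.9,   8. ]), array([560.2, 137. ,   8. ]), array([620.1, 162.8,   8. ])]
[((np.float64(226.3), np.float64(276.3)), np.int32(2862), (np.int64(195), np.int64(240), np.int64(64), np.int64(67)))] [((np.float64(287.1), np.float64(238.8)), np.int32(2298), (np.int64(256), np.int64(210), np.int64(63), np.int64(52)))]
[((np.float64(340.0), np.float64(170.9)), np.int32(131), (np.int64(336), np.int64(161), np.int64(9), np.int64(21)))]
knob [425.5  47.3 203.3] 1.8381876619426805
hub [659.2  16.8 178.1] 2.143429904519261
```

View pics/z185.png

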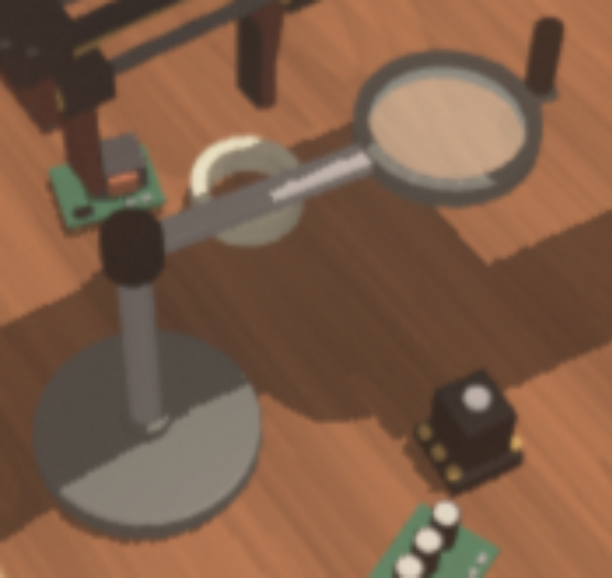

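View pics/z140.png

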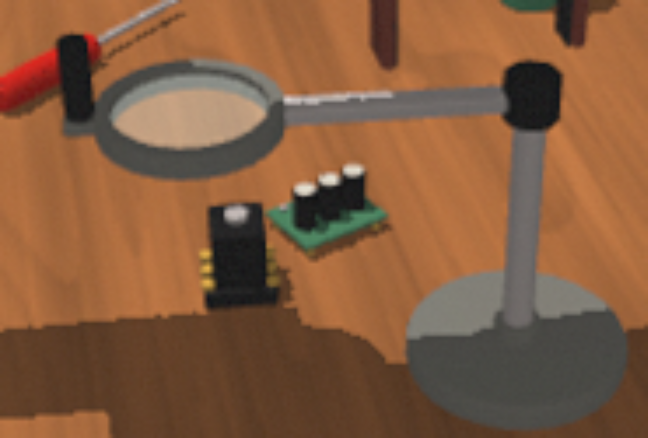

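These views show the knob in the scene at about (340,171) and in the side view at (161,162), with the hub and foot clear. The post–knob distance comes out at 236 mm, as it should. I'll refine with the foot and compute the moves.

```bash
python3 - <<'E'
import pickle;from h import *
np.set_printoptions(precision=1,suppress=True)
d=pickle.load(open("d0.pkl","rb"));s,e=d["scene"],d["side"]
print("knob",*tri(s,(340,170.9),e,(161.3,162)))
print("foot s",plane(s,(226.3,276.3),14),"e",plane(e,(287.1,238.8),14))
print("lens tri",*tri(s,(185+448/3.5,155+127/3.5),e,(140+190/3.5,140+118/3.5)))
print("hubtop",plane(s,(223,221),193),plane(e,(291.7,160.5),193))
E
echo '{"motion":[[0,0,-40,0,0,0],[0,-30,-20,0,0,-0.12],[0,-38,0,0,0,-0.12],[6,-38,0,0,0,-0.12],[15,-30,0,0,0,-0.12]]}' > m.json && python3 jog.py m.json 60
```

```text
knob [426.   46.4 203.5] 1.255984292916175
foot s [660.3  17.2  14. ] e [657.8   7.7  14. ]
lens tri [481.2  39.9 175.5] 2.125551673845022
hubtop [658.7  19.9 193. ] [659.5  13.7 193. ]
t: 0.52
ee_pos: [483.2, -4.8, 269.4]
orientation: [-1.622, -2.69, 0.001]
ft_force: [-0.6, -0.0, -0.3]
width: 60.7
grasp_force: 0.0
```

```bash
cat > st.py <<'E'
import sys;from workcell import ctrl, cam;import numpy as np;from scipy.spatial.transform import Rotation as R
np.set_printoptions(precision=3,suppress=True)
o=ctrl.get_obs();M=R.from_rotvec(o["orientation"]).as_matrix();y=M[:,1]
print("t",o["t"],"pos",o["ee_pos"],"yaw y",np.arctan2(y[1],y[0]),"tilt",M[:,2])
if len(sys.argv)>1:
    print("delta tool",M.T@(np.array(eval(sys.argv[1]))-o["ee_pos"]))
E
echo '{"motion":[[0,0,0,0,0,-0.12],[0,0,0,0,0,-0.12],[0,0,0,0,0,-0.12],[0,0,0,0,0,-0.12],[0,0,0,0,0,-0.12]]}' > m.json && python3 jog.py m.json >/dev/null
echo '{"motion":[[0,0,0,0,0,-0.12],[0,0,0,0,0,-0.12],[0,0,0,0,0,-0.12],[0,0,0,0,0,0],[0,0,0,0,0,0]]}' > m.json && python3 jog.py m.json; python3 st.py '[426,46.4,269]'
```

```text
t: 1.35
ee_pos: [485.4, -4.2, 269.4]
orientation: [-0.211, -3.134, -0.0]
ft_force: [1.1, 0.9, -0.5]
width: 60.3
grasp_force: 0.0
t 1.35 pos [485.355  -4.24  269.445] yaw y 1.436375903286364 tilt [-0.001  0.    -1.   ]
delta tool [65.606 42.229  0.478]
```

```bash
echo '{"motion":[[30,20,0,0,0,0],[30,20,0,0,0,0],[5.6,2,0,0,0,0],[0,0,0,0,0,0],[0,0,0,0,0,0]]}' > m.json && python3 jog.py m.json; python3 st.py '[426,46.4,212]'
python3 - <<'E'
from workcell import ctrl, cam;from h import *
import pickle
d={n:cam.get_image(n) for n in("wrist","side","scene")};pickle.dump(d,open("d1.pkl","wb"))
cv2.imwrite("pics/w1.png",np.hstack([cv2.resize(d["wrist"]["img"],(400,300)),cv2.resize(d["side"]["img"][90:240,100:300],(400,300))])[:,:,::-1])
w=d["wrist"]
for P in((426,46.4,227),(426,46.4,182)):
    q=w["R"]@np.array(P)+w["t"];print(q[0]/q[2]*w["fx"]+w["cx"],q[1]/q[2]*w["fy"]+w["cy"],q[2])
E
```

```text
t: 1.77
ee_pos: [426.5, 46.0, 270.0]
orientation: [0.207, 3.133, -0.0]
ft_force: [-0.1, 0.4, -0.0]
width: 60.1
grasp_force: 0.0
t 1.7667 pos [426.544  45.952 270.046] yaw y 1.4390354226331765 tilt [ 0.001 -0.    -1.   ]
delta tool [ 0.676  0.372 58.045]
255.6038678737143 207.85641040750195 230.22157624397977
255.58928940146527 192.41527795778657 273.58285676411214
```

View pics/w1.png

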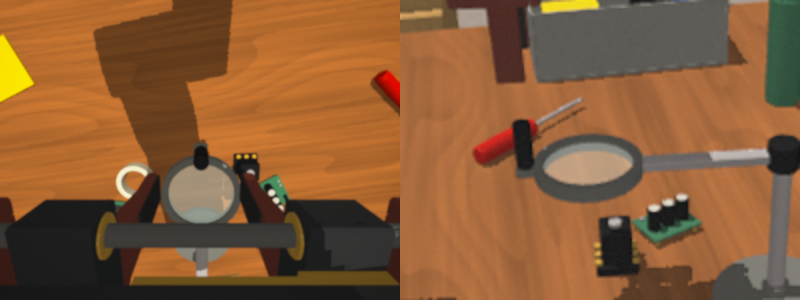

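The wrist view shows the knob at about (257,202) full-size, midway between the fingers, matching the projected (255.6, 192–208). Next: descend and close.

```bash
echo '{"motion":[[0,0,20,0,0,0],[0,0,20,0,0,0],[0,0,18,0,0,0],[0,0,0,0,0,0],[0,0,0,0,0,0]]}' > m.json && python3 jog.py m.json; echo '{"motion":[[0,0,0,0,0,0],[0,0,0,0,0,0],[0,0,0,0,0,0],[0,0,0,0,0,0],[0,0,0,0,0,0]]}' > m.json && python3 jog.py m.json 10;echo '{"motion":[[0,0,0,0,0,0],[0,0,0,0,0,0]]}' > m.json && python3 jog.py m.json; python3 st.py '[426,46.4,212]'
```

```text
t: 2.33
ee_pos: [426.0, 45.5, 211.2]
orientation: [-0.207, -3.133, 0.001]
ft_force: [0.4, -0.3, 0.6]
width: 60.2
grasp_force: 0.0
t: 2.75
ee_pos: [426.3, 46.0, 212.2]
orientation: [0.205, 3.134, 0.0]
ft_force: [0.4, -0.4, -0.4]
width: 30.4
grasp_force: 0.0
t: 2.92
ee_pos: [426.1, 46.0, 211.9]
orientation: [0.205, 3.135, 0.0]
ft_force: [0.4, 0.5, 0.8]
width: 16.8
grasp_force: 0.7
t 2.9167 pos [426.062  46.013 211.857] yaw y 1.4400294439352281 tilt [ 0.  0. -1.]
delta tool [ 0.112  0.376 -0.143]
```

```bash
echo '{"motion":[[0,0,0,0,0,0],[0,0,0,0,0,0]]}' > m.json && python3 jog.py m.json; echo '{"motion":[[-0.4,14.1,0,0,0,0.06],[-0.4,14.1,0,0,0,0.06],[-0.4,14.1,0,0,0,0.06],[-0.4,14.1,0,0,0,0.06],[-0.4,14.1,0,0,0,0.06]]}' > m.json && python3 jog.py m.json; python3 st.py
```

```text
t: 3.08
ee_pos: [426.1, 46.1, 211.8]
orientation: [0.205, 3.135, 0.0]
ft_force: [-0.3, 1.3, 2.6]
width: 13.5
grasp_force: 30.0
t: 3.5
ee_pos: [444.7, 114.0, 211.8]
orientation: [-0.676, -3.067, 0.001]
ft_force: [-2.9, -0.4, 3.8]
width: 13.4
grasp_force: 30.0
t 3.5 pos [444.744 113.961 211.781] yaw y 1.1370792107367944 tilt [-0.001 -0.    -1.   ]
```

```bash
echo '{"motion":[[-0.4,14.1,0,0,0,0.06],[-0.4,14.1,0,0,0,0.06],[-0.4,14.1,0,0,0,0.06],[-0.4,14.1,0,0,0,0.06],[-0.4,14.1,0,0,0,0.06]]}' > m.json && python3 jog.py m.json; echo '{"motion":[[-0.4,14.1,0,0,0,0.06],[-0.4,14.1,0,0,0,0.06],[-0.4,14.1,0,0,0,0.06],[-0.4,14.1,0,0,0,0.06],[0,0,0,0,0,0]]}' > m.json && python3 jog.py m.json; python3 st.py '[553.5,227,212]'
python3 - <<'E'
from workcell import ctrl, cam;from h import *
import pickle
d={n:cam.get_image(n) for n in("scene","side","wrist")};pickle.dump(d,open("d2.pkl","wb"))
cv2.imwrite("pics/m2.png",np.hstack([cv2.resize(d["scene"]["img"][150:350,190:390],(400,400)),cv2.resize(d["side"]["img"][90:270,160:340],(400,400))])[:,:,::-1])
E
```

```text
t: 3.92
ee_pos: [482.7, 173.4, 211.7]
orientation: [-1.126, -2.93, 0.001]
ft_force: [-5.6, 3.1, 5.8]
width: 13.4
grasp_force: 30.0
t: 4.33
ee_pos: [526.6, 212.6, 211.8]
orientation: [-1.469, -2.774, -0.004]
ft_force: [-5.1, 9.0, 5.3]
width: 13.5
grasp_force: 30.0
t 4.3333 pos [526.647 212.588 211.803] yaw y 0.5968646114449608 tilt [-0.001  0.004 -1.   ]
delta tool [-3.172 30.311 -0.171]
```

View pics/m2.png

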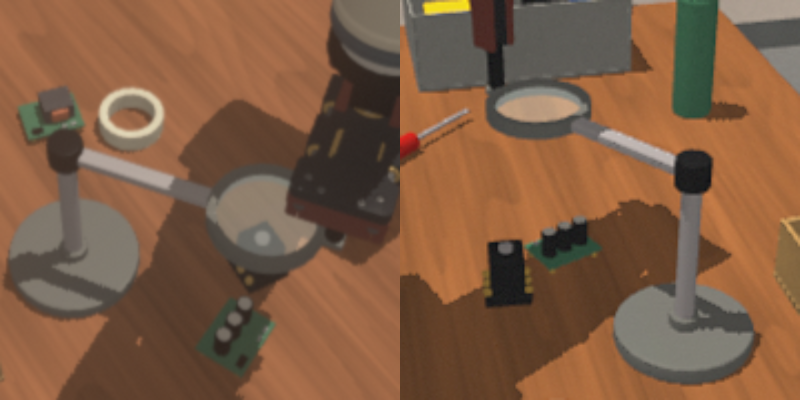

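The scene shows the arm tracking the knob. The lens is around (265,215) in the crop and still short of the board (235,335), which is undisturbed. About 0.13 rad remains.

```bash
echo '{"motion":[[0.5,15.1,0,0,0,0.064],[0.3,15.1,0,0,0,0.064],[0,0,0,0,0,0],[0,0,0,0,0,0],[0,0,0,0,0,0]]}' > m.json && python3 jog.py m.json; python3 st.py '[552.5,228,212]'
python3 - <<'E'
from workcell import ctrl, cam;from h import *
import pickle
d={n:cam.get_image(n) for n in("scene","side","wrist")};pickle.dump(d,open("d3.pkl","wb"))
cv2.imwrite("pics/m3.png",np.hstack([cv2.resize(d["scene"]["img"][220:350,240:370],(400,400),interpolation=2),cv2.resize(d["side"]["img"][110:230,180:300],(400,400),interpolation=2)])[:,:,::-1])
E
```

```text
t: 4.9
ee_pos: [550.9, 227.4, 211.9]
orientation: [-1.637, -2.681, -0.003]
ft_force: [-0.8, 6.3, 2.8]
width: 13.3
grasp_force: 30.0
t 4.9 pos [550.923 227.41  211.865] yaw y 0.47434567016039475 tilt [ 0.     0.002 -1.   ]
delta tool [-0.195  1.673 -0.134]
```

View pics/m3.png

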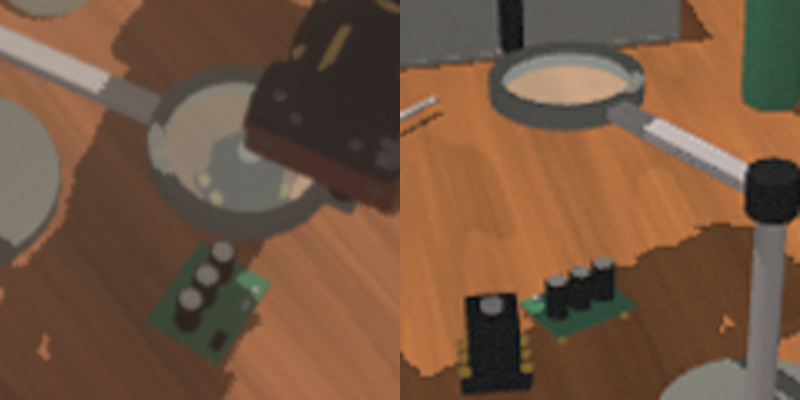

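The lens sits above the board: about (319,269) in the scene and (230,136) in the side view, with the board unmoved. Next: open slowly, rise, then verify.

```bash
echo '{"motion":[[0,0,0,0,0,0],[0,0,0,0,0,0],[0,0,0,0,0,0],[0,0,0,0,0,0],[0,0,0,0,0,0]]}' > m.json && python3 jog.py m.json 60; echo '{"motion":[[0,0,-20,0,0,0],[0,0,-40,0,0,0],[0,0,-40,0,0,0],[40,0,0,0,0,0],[40,0,0,0,0,0]]}' > m.json && python3 jog.py m.json; echo '{"motion":[[40,0,0,0,0,0],[40,0,0,0,0,0],[0,0,0,0,0,0]]}' > m.json && python3 jog.py m.json
python3 - <<'E'
from workcell import ctrl, cam;from h import *
import pickle
np.set_printoptions(precision=1,suppress=True)
d={n:cam.get_image(n) for n in("scene","side")};pickle.dump(d,open("d4.pkl","wb"))
s,e=d["scene"],d["side"]
for n,K,B in(("scene",(280,230,360,310),(286,290,330,340)),("side",(195,118,262,152),(216,182,254,214))):
    c=d[n];print(n,blobs(c,B,lambda h:(h[...,2]>100)&(h[...,1]<60)))
    print([b for b in blobs(c,K,lambda h:(h[...,1]<70)&(h[...,2]>40)&(h[...,2]<150),150)])
print("lens guess",*tri(s,(319,269.4),e,(230.1,135.8)))
cv2.imwrite("pics/m4.png",np.hstack([cv2.resize(s["img"][220:350,240:370],(400,400),interpolation=2),cv2.resize(e["img"][110:230,180:300],(400,400),interpolation=2)])[:,:,::-1])
E
```

```text
t: 5.47
ee_pos: [550.9, 226.0, 211.5]
orientation: [-1.64, -2.679, 0.001]
ft_force: [1.1, 0.1, -0.5]
width: 43.2
grasp_force: 0.0
t: 5.88
ee_pos: [516.6, 297.6, 315.0]
orientation: [1.644, 2.673, 0.008]
ft_force: [0.5, 0.7, -1.2]
width: 60.0
grasp_force: 0.0
t: 6.13
ee_pos: [475.4, 373.8, 311.7]
orientation: [-1.633, -2.682, -0.002]
ft_force: [-0.1, -0.7, -0.1]
width: 60.2
grasp_force: 0.0
scene [((np.float64(319.1), np.float64(290.9)), np.int32(59), (np.int64(307), np.int64(290), np.int64(23), np.int64(3))), ((np.float64(312.1), np.float64(300.9)), np.int32(38), (np.int64(309), np.int64(298), np.int64(7), np.int64(7))), ((np.float64(306.7), np.float64(308.9)), np.int32(24), (np.int64(304), np.int64(307), np.int64(6), np.int64(5))), ((np.float64(301.5), np.float64(316.7)), np.int32(26), (np.int64(299), np.int64(314), np.int64(6), np.int64(6)))]
[((np.float64(321.7), np.float64(269.6)), np.int32(2480), (np.int64(280), np.int64(241), np.int64(78), np.int64(57)))]
side [((np.float64(240.4), np.float64(188.3)), np.int32(11), (np.int64(238), np.int64(187), np.int64(6), np.int64(3))), ((np.float64(233.1), np.float64(190.9)), np.int32(14), (np.int64(231), np.int64(190), np.int64(5), np.int64(3))), ((np.float64(226.8), np.float64(193.8)), np.int32(15), (np.int64(225), np.int64(192), np.int64(5), np.int64(4)))]
[((np.float64(227.6), np.float64(130.3)), np.int32(1067), (np.int64(195), np.int64(118), np.int64(67), np.int64(34)))]
lens guess [576.3 177.6 174.1] 2.0278157806921895
```

View pics/m4.png

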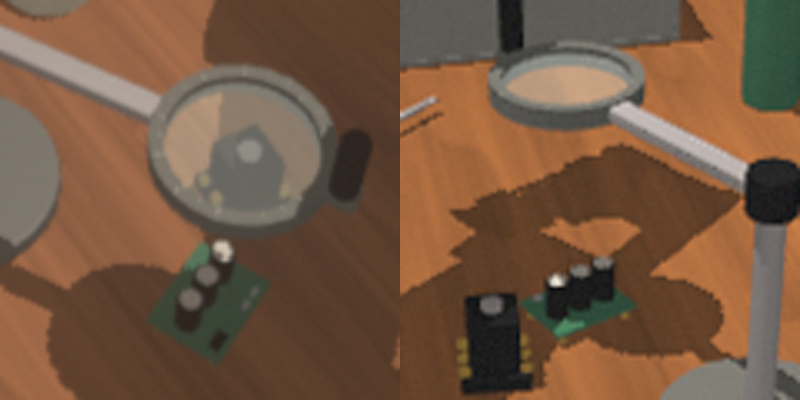

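The gripper is clear, the lens (576,178) is about 5 mm from the board centre (580,175), and the capacitor tops are at the same pixels as at the start.

```bash
echo '{"motion":[[0,0,0,0,0,0],[0,0,0,0,0,0],[0,0,0,0,0,0]]}' > m.json && python3 jog.py m.json; python3 -c "
from workcell import ctrl, cam;print(ctrl.close_job())"
```

```text
t: 6.48
ee_pos: [479.1, 367.7, 311.6]
orientation: [1.643, 2.678, -0.0]
ft_force: [0.1, 0.1, 0.1]
width: 60.0
grasp_force: 0.0
the job is handed in; nothing more can be done
None
```

I swung the lens to about 5 mm (measured) from above the centre of the three-capacitor board, let go of the knob and handed the job in at about 6.5 s; the board did not visibly move, and no verdict was returned.

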